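Layer a gift jar with the seesaw truffle gate

ROBOT

A 6-joint arm with a two-finger parallel gripper is mounted at the origin on the work surface. World frame = base frame: x ahead of the robot, y to its left, z up, the work surface at z = 0. Lengths are in m, angles in rad, forces in N, time in s.
With the tool pointing down it reaches from about 0.25 to 0.725 m from the base axis. Payload 4 kg.
Tool frame: the origin (TCP) lies at the very end of the fingers, on their centre line; the grasp point (between the pads) lies 19 mm behind it; z points along the fingers, y is the line along which they close (so a half turn about z gives the same grasp; the last joint's range is limited). The gripper opens to 85 mm and grips with 20 to 120 N. Pads are 22 mm wide; open, the fingers measure 114 mm over their backs; the gripper's body (76 mm by 85 mm) begins 54 mm behind the grasp point. The pads swing forward as they close: fully open they stand 13 mm farther back than shut.
Start: joints at [1.211, 0.241, 0.005, 1.335, 0, 1.571], TCP at [0.176, 0.468, 0.231] pointing down, gripper open.
Joint ranges: [-2.72, 2.72], [-1.05, 1.87], [-1.09, 1.28], [-1.99, 2.15], [-1.42, 1.44], [-3.14, 3.14]. Speed limits (rad/s): [2.79, 2.79, 3.14, 3.14, 3.14, 3.14].

INTERFACE

Orientations are given as a unit quaternion [x, y, z, w].
In Python, from workcell import bot, vision, workorder gives the robot as it stands.
- The arm moves only by the shell command python3 -m creep 'ROWS' [OPENING]. ROWS is JSON, a list of rows, each a list of 2 entries, a list of its own where there are three numbers: the shift along the tool's x, y, z in mm, then the turn, a rotation vector about the tool's x, y, z in rad. In form: [[[dx, dy, dz], [wx, wy, wz]], ...]. A call has 1 to 12 rows; each row shifts and turns the commanded pose from where the row before left it, along the tool's axes as they then stand; what a row does not reach is not made up. A row lasts 1/8 s, in which the tool goes at most 62.5 mm and 10.7 degrees, less where a joint would pass 70% of its speed; a pose out of reach is approached as far as the arm can. A call is refused whole if a number of a shift passes 62.5 or a number of a turn 0.188, either way. A call with a gripper value outside its range is refused whole. OPENING is the finger opening in mm, from 0 to 85.4, set as the call begins (- or left out, the last holds). The fingers move at their own pace and stop on an object; the grip force is fixed at half the most. Time passes only in rows, so rows that do not move let the fingers close. It gives the time, the measured TCP pose, the force, the opening and the grip force at its end, in the units of the state.
- bot.get_obs(): the state, without advancing time (a new reading comes with each control period).
- vision.camera(name): name is "scene" or "top"; returns a dict with "image" (420x560x3 uint8, blue, green, red), "z_map" (420x560 float32, m along the optical axis (not along the pixel's ray), 0 where there is no reading), "K" (3x3 intrinsics, pixels), "rvec" (rotation vector, rad) and "tvec" (3), from world to camera coordinates, as OpenCV has them. Camera axes: x right, y down, z forward; pixel columns grow to the right and rows downward; lengths in m; the calibration is good to about 2 mm. A picture is of the moment at which its call begins.
- workorder.job_done(): hands the job in; it is judged then, once.
Trained networks look in a picture, given as the dict that the camera call returned (one of the last four; its "shot" number tells which), for a name from the list of things; names that differ only in an ending like _2 or _b are one class to them, and where a whole thing is asked for, a point or a joint stands for the part that bears it (a point fixed in the world has none). Each returns a list of dicts, best first, with "score" (0 to 1); they miss things now and then, are a little off and sometimes report something else, mostly with a low value. They report only what shows in the picture. A call takes as long as a camera call.
- vision.spot_in(picture, query): "position" ([column, row] in pixels, amid what is visible of it).
- vision.place_of(picture, query): "position" ([column, row] in pixels: a listed point, or the origin of a listed thing).
The state is a dict: "clock": time; "joint_pos": joint angles; "joint_vel": joint speeds; "tau": joint torques, N m; "eef_pos": TCP position; "tool_rot": TCP orientation; "ft_force": force on the tool from outside, world axes, zero at the start; "ft_torque": the same for the moment, N m; "grip_width": finger opening in m; "grasp_force": force on a finger pad.
Only numpy, scipy, OpenCV 4.12 (cv2) and the standard library are available. Lean on these libraries where they do the work, as an engineer would, in place of code of your own. Each camera call takes 0.05 s, during which the arm holds its last target. There are 200 camera calls.

TASK

The red seesaw gate of the truffle dispenser stands about level and shuts both lanes: by pushing down its end paddles with the fingertips, rock it so that the three gold truffles run down into the glass jar, and once all three are in, rock it over its pivot the other way so that the three brown ones feed down the other chute and lie on top of them. Nothing is gripped or lifted: do not touch the truffles or the jar, and leave the other things on the counter where they stand.

Things in the scene. Friction and masses are not known exactly. Their poses are not given: they have to be found in the camera images.
- dispenser: Fixed plywood and aluminium truffle dispenser. Origin on the counter below the gate's pivot; x axis = downhill along the chutes (heading varies), y left looking downhill, z up. Two lanes, centred 80 mm left and right of the x axis, floor 177 mm up at the gate, slope 0.14 rad; below the gate a pan narrows to one clear spout over the jar.
- gate (a joint): Tilt (rad) of the red seesaw beam across both lanes, pivot 242 mm above the counter, about the dispenser's x axis. 0 = level, both lanes shut. Positive = left (+y) end up: left lane open, right shut; negative the reverse. Stops at -0.42 and 0.42; truffles pass beyond about 0.32. Friction holds it where left; about 1 N on a paddle moves it.
- left_paddle (a point): Centre of the top face of the red paddle on the left (+y) end of the gate, 56 mm (along dispenser x) by 40 mm by 10 mm thick, 128 mm from the pivot; moves with the gate. Pushing it down raises the gate over the right lane.
- right_paddle (a point): The same on the right (-y) end of the gate. Pushing it down raises the gate over the left lane.
- gold_magazine: Yellow lane trough, 106 mm long, that holds the gold truffles uphill of the gate, on the left or the right lane. Fixed. Origin on its floor's centre line at the gate, axes as the dispenser's.
- brown_magazine: Mid-brown lane trough with the brown truffles, in the other lane. Same frame as the yellow one.
- jar: Loose clear glass jar, outside diameter 60 mm, inside 52 mm, 134 mm high, 400 g, standing on the dispenser's 10 mm base board under the spout. Origin at the centre of its underside.
- gold1: Gold wrapped truffle, ball of 28 mm diameter, about 16 g; origin at its centre. Number 1 in its lane counted from the gate.
- gold2: Gold wrapped truffle, ball of 28 mm diameter, about 16 g; origin at its centre. Number 2 in its lane counted from the gate.
- gold3: Gold wrapped truffle, ball of 28 mm diameter, about 16 g; origin at its centre. Number 3 in its lane counted from the gate.
- brown1: Dark brown wrapped truffle, ball of 28 mm diameter, about 16 g; origin at its centre. Number 1 in its lane counted from the gate.
- brown2: Dark brown wrapped truffle, ball of 28 mm diameter, about 16 g; origin at its centre. Number 2 in its lane counted from the gate.
- brown3: Dark brown wrapped truffle, ball of 28 mm diameter, about 16 g; origin at its centre. Number 3 in its lane counted from the gate.
- mug: Blue mug, 88 mm high. Loose bystander; origin at its underside.
- spice_jar: Amber spice jar, 100 mm high. Loose bystander; origin at its underside.
- thermos: Black flask, 240 mm high. Loose bystander; origin at its underside.
- bowl: White bowl, 110 mm wide, 55 mm high. Loose bystander; origin at its underside.
- tin: Steel tin, 90 mm high. Loose bystander; origin at its underside.
- spoon: Spoon lying on the counter, 150 mm long. Loose bystander; origin at its underside.

How it is judged:
On the way, in this order (a step that is already met when the one before it is completed fails the run):
1. all three gold truffles are in the jar while all three brown ones still wait behind the gate (horizontal distance between each of gold1, gold2, gold3 and jar below 0.03 m and z of gold1 in the frame of jar between 0 and 0.134 m and z of gold2 in the frame of jar between 0 and 0.134 m and z of gold3 in the frame of jar between 0 and 0.134 m and x of each of brown1, brown2, brown3 in the frame of brown_magazine below 0 m), for 0.2 s.
2. all three brown truffles are in the jar too (horizontal distance between each of brown1, brown2, brown3 and jar below 0.03 m and z of brown1 in the frame of jar between 0 and 0.134 m and z of brown2 in the frame of jar between 0 and 0.134 m and z of brown3 in the frame of jar between 0 and 0.134 m), for 0.2 s.
At the end, for the whole second after the job is handed in: All six truffles lie at rest (under 0.05 m/s) inside the jar, below its rim, the gold ones in the lower part (centres less than 80 mm above the jar's underside) and the brown ones on top (centres more than 55 mm above it); the jar stands upright (within 0.1 rad) within 15 mm of where it stood (all of step 2 and horizontal distance between each of gold1, gold2, gold3 and jar below 0.03 m and z of gold1 in the frame of jar between 0 and 0.134 m and z of gold2 in the frame of jar between 0 and 0.134 m and z of gold3 in the frame of jar between 0 and 0.134 m and z of each of gold1, gold2, gold3 in the frame of jar below 0.08 m and z of each of brown1, brown2, brown3 in the frame of jar above 0.055 m and linear speed of each of gold1, gold2, gold3, brown1, brown2, brown3 below 0.05 m/s and angle between jar's own z axis and vertical below 0.1 rad and distance of jar from where it was at the start of the episode below 0.015 m); the robot touches nothing.
It fails at once if a truffle is touched by the robot ((contact force between gold1 and the fingers above 0.3 N or contact force between gold1 and the arm above 0.3 N) or (contact force between gold2 and the fingers above 0.3 N or contact force between gold2 and the arm above 0.3 N) or (contact force between gold3 and the fingers above 0.3 N or contact force between gold3 and the arm above 0.3 N) or (contact force between brown1 and the fingers above 0.3 N or contact force between brown1 and the arm above 0.3 N) or (contact force between brown2 and the fingers above 0.3 N or contact force between brown2 and the arm above 0.3 N) or (contact force between brown3 and the fingers above 0.3 N or contact force between brown3 and the arm above 0.3 N)).
It fails at once if the jar is touched by the robot, lifted or shifted by more than 15 mm ((contact force between jar and the fingers above 0.3 N or contact force between jar and the arm above 0.3 N) or distance of jar from where it was at the start of the episode above 0.015 m).
It fails at once if a truffle is lifted out of its lane or falls off the dispenser (height (world z) of any of gold1, gold2, gold3, brown1, brown2, brown3 above 0.247 m or height (world z) of any of gold1, gold2, gold3, brown1, brown2, brown3 below 0.02 m).
It fails at once if a brown truffle goes past the gate before all gold ones are in the jar (x of any of brown1, brown2, brown3 in the frame of brown_magazine above 0.02 m and horizontal distance between any of gold1, gold2, gold3 and jar above 0.03 m).
It fails at once if a bystander is moved by more than 20 mm (distance of any of mug, spice_jar, thermos, bowl, tin, spoon from where it was at the start of the episode above 0.02 m).
It also fails if it takes over 45 s, if anything falls off the work surface, if the arm or the gripper's body presses on something with over 40 N, if the wrist force passes 120 N, or if a joint passes its speed limit or range.

## Working session

There is one attempt and no reset: what is moved stays moved. The work goes in short steps, Python scripts to look and compute and a shell command to move; the robot and the scene stay as the last step left them, time stands still between calls to the robot, and variables do not carry over. Pictures are saved under pics/ and viewed, at most 10 in all, crops included, and the job is handed in when it is done.

```bash
mkdir -p pics; cat > h.py <<'E'
import numpy as np,cv2
from workcell import bot,vision,workorder
def Rt(c): return cv2.Rodrigues(np.array(c["rvec"],float))[0],np.array(c["tvec"],float).ravel()
def unproj(c,p,z=None,zw=None):
    K=np.array(c["K"]);R,t=Rt(c)
    d=np.linalg.inv(K)@[p[0],p[1],1]
    if zw is not None:
        o=-R.T@t; w=R.T@d; return o+w*(zw-o[2])/w[2]
    if z is None:
        u,v=int(round(p[0])),int(round(p[1])); a=c["z_map"][max(v-1,0):v+2,max(u-1,0):u+2]; a=a[a>0]; z=np.median(a) if a.size else np.nan
    return R.T@(d*z-t)
E
python3 - <<'E'
from h import *
np.set_printoptions(precision=3,suppress=True)
for n in("scene","top"):
    c=vision.camera(n); cv2.imwrite(f"pics/{n}0.png",c["image"])
    for q in["dispenser","left_paddle","right_paddle","gold_magazine","brown_magazine","jar","gold1","brown1","thermos","mug","tin","spice_jar","bowl"]:
        r=vision.place_of(c,q)[:1 if q[-1]!='1' else 3]
        for x in r: print(n,q,round(x["score"],2),np.round(x["position"]),unproj(c,x["position"]), unproj(c,x["position"],zw=.247) if 'paddle' in q else '')
o=bot.get_obs();print(o["clock"],o["eef_pos"],o["tool_rot"])
E
```

```text
scene dispenser 0.6 [316. 244.] [0.706 0.107 0.166] 
scene left_paddle 0.89 [370. 165.] [0.463 0.193 0.245] [0.465 0.193 0.247]
scene right_paddle 0.86 [268. 170.] [ 0.557 -0.044  0.248] [ 0.555 -0.044  0.247]
scene gold_magazine 0.58 [286. 190.] [ 0.539 -0.002  0.186] 
scene brown_magazine 0.66 [346. 189.] [0.489 0.142 0.182] 
scene jar 0.65 [326. 284.] [0.697 0.135 0.044] 
scene brown1 0.49 [348. 174.] [0.486 0.142 0.227] 
scene thermos 0.68 [145. 224.] [ 0.584 -0.39   0.037] 
scene mug 0.6 [394. 265.] [0.59  0.288 0.047] 
scene tin 0.82 [172. 205.] [ 0.459 -0.366  0.021] 
scene spice_jar 0.58 [347. 192.] [0.489 0.145 0.176] 
scene bowl 0.98 [465. 299.] [0.675 0.449 0.056] 
top dispenser 0.62 [257. 257.] [0.489 0.059 0.205] 
top left_paddle 0.71 [195. 260.] [0.469 0.194 0.245] [0.468 0.194 0.247]
top right_paddle 0.88 [302. 230.] [ 0.551 -0.039  0.248] [ 0.551 -0.039  0.247]
top gold_magazine 0.96 [284. 244.] [ 0.523 -0.     0.202] 
top brown_magazine 0.95 [222. 258.] [0.482 0.141 0.202] 
top gold1 0.74 [285. 242.] [ 0.528 -0.003  0.202] 
top gold1 0.64 [299. 266.] [ 0.473 -0.038  0.209] 
top gold1 0.58 [290. 257.] [ 0.493 -0.017  0.211] 
top brown1 0.66 [222. 266.] [0.464 0.138 0.205] 
top brown1 0.55 [226. 275.] [0.442 0.128 0.207] 
top brown1 0.5 [228. 285.] [0.421 0.119 0.213] 
top thermos 0.88 [433. 250.] [ 0.545 -0.383  0.09 ] 
top mug 0.67 [177. 236.] [0.555 0.297 0.004] 
top tin 0.63 [422. 301.] [ 0.416 -0.358  0.08 ] 
top spice_jar 0.85 [313. 196.] [ 0.667 -0.068  0.099] 
top bowl 0.67 [122. 209.] [0.621 0.458 0.006] 
1.4 [0.176 0.468 0.231] [ 0.179  0.984  0.    -0.   ]
```

View pics/scene0.png

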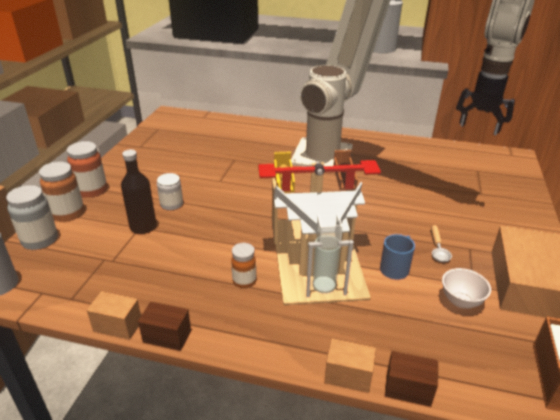

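View pics/top0.png

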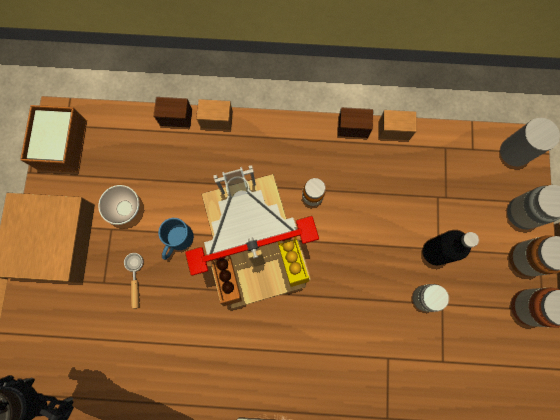

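The pictures show the gate's red beam running from the left paddle at about (197,261) to the right paddle at (309,230) in the top view. The gold truffles are in the right lane near (290,255), the brown ones in the left lane near (224,278), and the jar is at the spout near (238,187). I'll refine the paddle positions from the red pixels and work out the offsets.

```bash
cat >> h.py <<'E'
def red(name="top",c=None):
    c=c or vision.camera(name); h=cv2.cvtColor(c["image"],cv2.COLOR_BGR2HSV)
    m=((h[...,0]<6)|(h[...,0]>174))&(h[...,1]>200)&(h[...,2]>110)&(c["z_map"]>0)
    v,u=np.nonzero(m); R,t=Rt(c); z=c["z_map"][v,u]
    P=(np.linalg.inv(np.array(c["K"]))@np.stack([u,v,np.ones(len(u))]))*z
    P=(R.T@(P-t[:,None])).T
    return P[(P[:,2]>.17)&(P[:,2]<.32)&(abs(P[:,0]-.51)<.12)&(abs(P[:,1]-.076)<.19)]
ex=np.array([.94,.342])
def rel(target):
    from scipy.spatial.transform import Rotation as Ro
    o=bot.get_obs(); d=np.array(target)-o["eef_pos"]
    return np.round(1000*Ro.from_quat(o["tool_rot"]).inv().apply(d),1)
E
python3 - <<'E'
from h import *
np.set_printoptions(precision=3,suppress=True)
P=red(); q=cv2.minAreaRect(P[:,:2].astype(np.float32)); print(len(P),q)
mid=np.median(P,0); d=np.linalg.svd(P[:,:2]-P[:,:2].mean(0))[2][0] if len(P)<5000 else None
d*=np.sign(d[1]); s=P[:,:2]@d; print(d,s.min(),s.max())
c=(s.min()+s.max())/2
for sg in(1,-1):
    k=(sg*(s-c)>.108); print(P[k].mean(0),k.sum())
    print(rel([*P[k].mean(0)[:2],.33]))
E
```

```text
1335 ((0.5104816555976868, 0.07063721865415573), (0.0543578639626503, 0.29443249106407166), 19.363252639770508)
[-0.334  0.943] -0.2509205631842947 0.043526065150056505
[0.468 0.191 0.246] 427
[-370.5 -156.9  -98.7]
[ 0.553 -0.05   0.247] 416
[-534.9 -352.   -98.7]
```

```bash
python3 -m creep '[[[0,0,-50],[0,0,0]],[[-30,-12,-49],[0,0,0]],[[-50,-21,0],[0,0,0]],[[-50,-21,0],[0,0,0]],[[-50,-21,0],[0,0,0]],[[-50,-21,0],[0,0,0]],[[-50,-21,0],[0,0,0]],[[-50,-21,0],[0,0,0]],[[-40,-19,0],[0,0,0]],[[0,0,0],[0,0,0]]]' 0; python3 -c "
from h import *
print(rel([.468,.191,.26]),rel([.468,.191,.246]),bot.get_obs()['clock'])"
```

```text
clock: 2.7
eef_pos: [0.4687, 0.1886, 0.3298]
tool_rot: [0.181, 0.983, -0.0, -0.0]
ft_force: [0.1, 0.6, -0.9]
grip_width: 0.0001
grasp_force: 0.0
[ 1.6  2.1 69.8] [ 1.6  2.1 83.8] 2.7
```

```bash
python3 -m creep '[[[1.5,2,35],[0,0,0]],[[0,0,35],[0,0,0]],[[0,0,12],[0,0,0]],[[0,0,12],[0,0,0]],[[0,0,12],[0,0,0]],[[0,0,11],[0,0,0]],[[0,0,11],[0,0,0]],[[0,0,0],[0,0,0]],[[0,0,0],[0,0,0]],[[0,0,0],[0,0,0]]]' ; cat >> h.py <<'E'
def look(tag):
    a=vision.camera("scene");b=vision.camera("top")
    i=cv2.resize(a["image"][130:310,230:410],(400,400),interpolation=2);j=cv2.resize(b["image"][160:310,180:330],(400,400),interpolation=2)
    cv2.imwrite(f"pics/{tag}.png",np.hstack([i,j]))
    P=red(c=b); s=(P[:,:2]-[.5105,.0706])@[-.334,.943]
    for k in(s>.1,s<-.1): print("paddle",k.sum(),P[k].mean(0).round(3) if k.any() else '')
    print(bot.get_obs()["clock"])
E
python3 -c "
from h import *
look('a1')"
```

```text
clock: 3.95
eef_pos: [0.4666, 0.1933, 0.2026]
tool_rot: [0.179, 0.984, 0.0, 0.0]
ft_force: [-0.3, -1.2, 0.3]
grip_width: -0.0
grasp_force: 0.0
paddle 5 [0.499 0.178 0.205]
paddle 440 [ 0.55  -0.042  0.293]
4.05
```

View pics/a1.png

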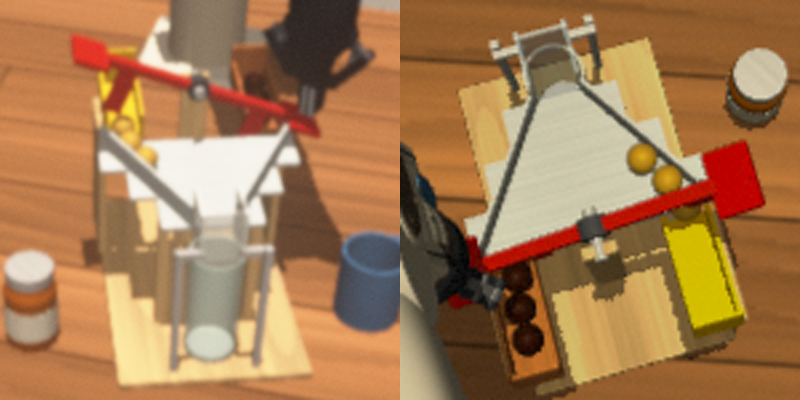

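The gate is tilted about 0.37 rad. The gold truffles are rolling down the pan, near (640,158), (667,180) and (685,208) in the right half of the picture, and the browns are still shut in at (520,310). I'll wait for the gold.

```bash
python3 -m creep '[[[0,0,0],[0,0,0]],[[0,0,0],[0,0,0]],[[0,0,0],[0,0,0]],[[0,0,0],[0,0,0]],[[0,0,0],[0,0,0]],[[0,0,0],[0,0,0]],[[0,0,0],[0,0,0]],[[0,0,0],[0,0,0]],[[0,0,0],[0,0,0]],[[0,0,0],[0,0,0]],[[0,0,0],[0,0,0]],[[0,0,0],[0,0,0]]]' |head -1; python3 -c "
from h import *
look('a2')"
```

```text
clock: 5.55
paddle 5 [0.499 0.178 0.206]
paddle 441 [ 0.55  -0.042  0.293]
5.65
```

View pics/a2.png

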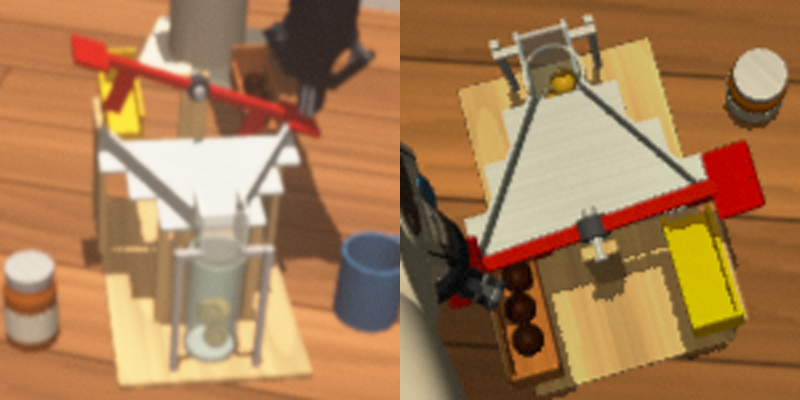

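No gold is left on the pan or in the magazine. The jar holds gold at about (212,320) in the left half and (565,80) in the right half. I'll retreat, move over the right paddle, and count the gold there.

```bash
python3 -m creep '[[[0,0,-40],[0,0,0]],[[0,0,-55],[0,0,0]],[[0,0,-62],[0,0,0]],[[-33,-39,0],[0,0,0]],[[-33,-39,0],[0,0,0]],[[-33,-39,0],[0,0,0]],[[-33,-39,0],[0,0,0]],[[-33,-39,0],[0,0,0]],[[0,0,0],[0,0,0]],[[0,0,0],[0,0,0]]]'; python3 -c "
from h import *
print(rel([.552,-.047,.29]))
a=vision.camera('scene');b=vision.camera('top')
cv2.imwrite('pics/j.png',np.hstack([cv2.resize(a['image'][215:305,285:375],(400,400),interpolation=2),cv2.resize(b['image'][160:220,210:270],(400,400),interpolation=2)]))
for c in(a,b):
  for q in('gold1','brown1'): print(q,[(round(r['score'],2),np.round(r['position']),unproj(c,r['position']).round(3)) for r in vision.spot_in(c,q)[:5]])
look('a3')
"
```

```text
clock: 6.9
eef_pos: [0.552, -0.0474, 0.3591]
tool_rot: [0.179, 0.984, 0.0, -0.0]
ft_force: [1.3, 1.8, -0.0]
grip_width: -0.0002
grasp_force: 0.0
[ 0.1  0.4 69.1]
gold1 []
brown1 [(0.64, array([342., 169.]), array([0.429, 0.122, 0.205])), (0.19, array([171., 193.]), array([ 0.457, -0.368,  0.063]))]
gold1 []
brown1 [(0.69, array([230., 285.]), array([0.422, 0.116, 0.212])), (0.59, array([224., 275.]), array([0.443, 0.132, 0.211])), (0.39, array([223., 266.]), array([0.463, 0.136, 0.207]))]
paddle 352 [0.471 0.183 0.201]
paddle 0 
7.3
```

View pics/j.png

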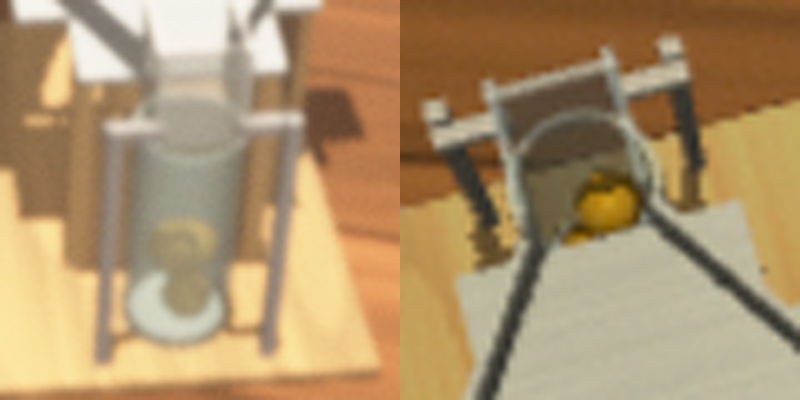

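View pics/a3.png

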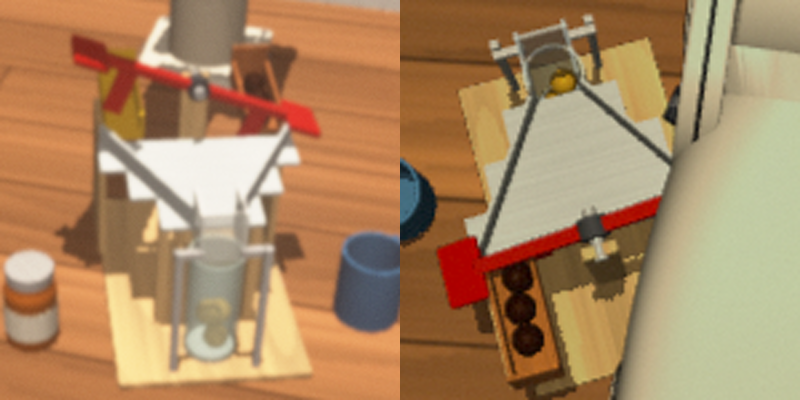

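The jar shows gold at the bottom at (185,290), a wider upper patch at (180,240), and in the top crop a ball at (608,205) over another plus a sliver at (580,238). Before rocking the gate I'll check the count by rendering the visible gold colour to positions.

```bash
python3 -c "
from h import *
b=vision.camera('top');h=cv2.cvtColor(b['image'],cv2.COLOR_BGR2HSV)
m=((h[...,0]>15)&(h[...,0]<28)&(h[...,1]>190)&(h[...,2]>70)).astype(np.uint8); m[:160]=0;m[220:]=0;m[:,:210]=0;m[:,275:]=0
for v,u in zip(*np.nonzero(m)): print(u,v,unproj(b,(u,v),b['z_map'][v,u]).round(3))
a=vision.camera('scene')
i=cv2.createCLAHE(3,(4,4)); L=cv2.cvtColor(a['image'][235:300,300:350],cv2.COLOR_BGR2LAB); L[...,0]=i.apply(L[...,0]); L[...,2]=cv2.normalize(L[...,2],None,60,220,32)
t=a['image'][150:215,262:312]
cv2.imwrite('pics/k.png',np.hstack([cv2.resize(x,(400,520),interpolation=2) for x in (cv2.cvtColor(L,cv2.COLOR_LAB2BGR),t)]))
"
```

```text
239 186 [0.688 0.129 0.077]
240 186 [0.688 0.126 0.077]
238 187 [0.685 0.131 0.079]
239 187 [0.684 0.128 0.084]
240 187 [0.686 0.126 0.077]
241 187 [0.685 0.123 0.082]
242 187 [0.684 0.12  0.083]
243 187 [0.685 0.118 0.082]
244 187 [0.685 0.115 0.082]
238 188 [0.681 0.131 0.081]
239 188 [0.682 0.128 0.079]
240 188 [0.683 0.126 0.078]
241 188 [0.682 0.123 0.082]
242 188 [0.682 0.12  0.081]
243 188 [0.681 0.117 0.084]
244 188 [0.683 0.115 0.077]
237 189 [0.679 0.133 0.081]
238 189 [0.678 0.13  0.082]
239 189 [0.679 0.128 0.081]
240 189 [0.679 0.125 0.081]
241 189 [0.382 0.    1.244]
242 189 [0.678 0.119 0.085]
243 189 [0.68  0.117 0.081]
244 189 [0.679 0.114 0.084]
245 189 [0.682 0.112 0.074]
237 190 [0.675 0.133 0.082]
238 190 [0.676 0.13  0.081]
239 190 [0.675 0.127 0.085]
240 190 [0.676 0.125 0.081]
241 190 [0.676 0.122 0.083]
242 190 [0.678 0.12  0.078]
243 190 [0.676 0.117 0.082]
244 190 [0.676 0.114 0.084]
245 190 [0.679 0.112 0.073]
237 191 [0.674 0.133 0.076]
238 191 [0.674 0.13  0.08 ]
239 191 [0.673 0.127 0.082]
240 191 [0.673 0.125 0.082]
241 191 [0.675 0.122 0.078]
242 191 [0.674 0.119 0.082]
243 191 [0.674 0.117 0.082]
244 191 [0.675 0.114 0.08 ]
245 191 [0.675 0.112 0.08 ]
237 192 [0.671 0.133 0.079]
238 192 [0.671 0.13  0.08 ]
239 192 [0.67  0.127 0.082]
240 192 [0.672 0.125 0.078]
241 192 [0.671 0.122 0.079]
242 192 [0.672 0.119 0.079]
243 192 [0.672 0.117 0.078]
244 192 [0.674 0.115 0.072]
245 192 [0.674 0.112 0.073]
237 193 [0.67  0.133 0.073]
238 193 [0.669 0.13  0.076]
239 193 [0.669 0.127 0.077]
240 193 [0.669 0.125 0.077]
241 193 [0.669 0.122 0.077]
242 193 [0.669 0.119 0.077]
243 193 [0.669 0.117 0.079]
244 193 [0.67  0.114 0.077]
237 194 [0.675 0.137 0.041]
238 194 [0.666 0.13  0.075]
239 194 [0.669 0.128 0.067]
240 194 [0.667 0.125 0.074]
241 194 [0.667 0.122 0.077]
235 195 [0.667 0.139 0.06 ]
236 195 [0.667 0.137 0.062]
237 195 [0.666 0.134 0.064]
238 195 [0.666 0.131 0.067]
```

View pics/k.png

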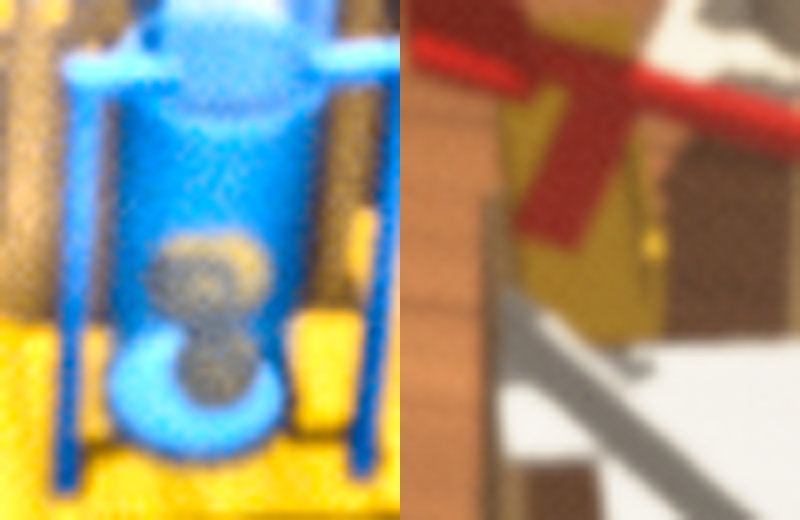

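The top gold ball's crown is at z of about 0.084, and a second and third ball show below it. The gold lane and pan are empty (right half), so all three are in. Next I push the right paddle down.

```bash
python3 -m creep '[[[0,0,48],[0,0,0]],[[0,0,11],[0,0,0]],[[0,0,11],[0,0,0]],[[0,0,11],[0,0,0]],[[0,0,11],[0,0,0]],[[0,0,11],[0,0,0]],[[0,0,11],[0,0,0]],[[0,0,11],[0,0,0]],[[0,0,11],[0,0,0]],[[0,0,11],[0,0,0]],[[0,0,10],[0,0,0]],[[0,0,0],[0,0,0]]]'; python3 -m creep '[[[0,0,0],[0,0,0]],[[0,0,0],[0,0,0]],[[0,0,0],[0,0,0]],[[0,0,0],[0,0,0]],[[0,0,0],[0,0,0]],[[0,0,0],[0,0,0]],[[0,0,0],[0,0,0]],[[0,0,0],[0,0,0]],[[0,0,0],[0,0,0]],[[0,0,0],[0,0,0]],[[0,0,0],[0,0,0]],[[0,0,0],[0,0,0]]]'|head -2;  python3 -c "
from h import *
look('a4')"
```

```text
clock: 8.9
eef_pos: [0.5514, -0.0475, 0.201]
tool_rot: [0.179, 0.984, -0.0, -0.001]
ft_force: [-0.5, -0.1, 0.0]
grip_width: -0.0002
grasp_force: 0.0
clock: 10.4
eef_pos: [0.5522, -0.0475, 0.2023]
paddle 473 [0.471 0.182 0.295]
paddle 0 
10.5
```

View pics/a4.png

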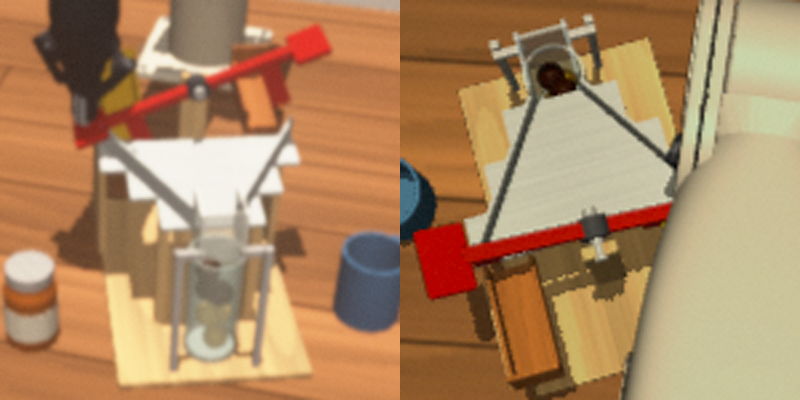

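The brown magazine is empty and the browns are in the jar, at (555,75) in the right half and (215,285) in the left. I'll retreat and check the jar.

```bash
python3 -m creep '[[[0,0,-40],[0,0,0]],[[0,0,-55],[0,0,0]],[[0,0,-60],[0,0,0]],[[0,0,0],[0,0,0]],[[0,0,0],[0,0,0]],[[0,0,0],[0,0,0]],[[0,0,0],[0,0,0]],[[0,0,0],[0,0,0]]]'|head -2; python3 -c "
from h import *
a=vision.camera('scene');b=vision.camera('top')
cv2.imwrite('pics/m.png',np.hstack([cv2.resize(a['image'][215:305,285:375],(400,400),interpolation=2),cv2.resize(b['image'][160:220,210:270],(400,400),interpolation=2)]))
P=np.array([unproj(b,(u,v),b['z_map'][v,u]) for v in range(176,197) for u in range(228,250) if b['image'][v,u].max()<90 and b['z_map'][v,u]>0]);print(np.percentile(P[:,2],[5,25,50,75,95]).round(3),len(P))
"
```

```text
clock: 11.5
eef_pos: [0.5519, -0.0474, 0.3565]
[0.077 0.106 0.115 0.124 0.172] 228
```

View pics/m.png

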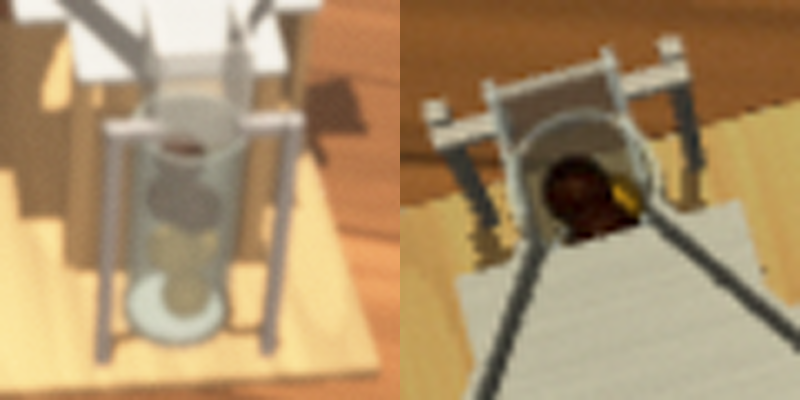

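The jar holds gold at the bottom (180,250–290) and browns on top (185,145–205), all below the rim, and the robot is clear.

```bash
python3 -c "
from h import *
print(workorder.job_done())"
```

```text
the job is handed in; nothing more can be done
None
```

The job is handed in: in the last pictures the three gold truffles lay at the bottom of the jar with the browns on top below its rim, the arm was clear, and the hand-in returned no verdict.

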